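# Open the ratchet clamp on a boxed gift

## Robot

A 7-joint arm with a two-finger parallel gripper is mounted at the origin on a cart in front of the work surface, level with it; the furniture and walls round the work are solid. World frame = base frame: x ahead of the robot, y to its left, z up, the work surface at z = 0. Lengths are in m, angles in rad, forces in N, time in s.
With the tool pointing down it reaches from about 0.4 to 0.75 m from the base axis. Payload 19.5 kg.
Tool frame: the origin (TCP) lies midway between the tips of the shut fingers; the grasp point (between the pads) lies 19 mm behind it; z points along the fingers, y is the line along which they close (so a half turn about z gives the same grasp; the last joint's range is limited). The gripper opens to 85 mm and grips with 20 to 120 N. Pads are 22 mm wide; open, the fingers measure 114 mm over their backs; the gripper's body (76 mm by 85 mm) begins 54 mm behind the grasp point. The pads swing forward as they close: fully open they stand 13 mm farther back than shut.
Start: joints at [1.29, 0.707, -0.028, 1.485, 0.022, 0.951, -0.075], TCP at [0.136, -0.559, 0.231] pointing down, gripper open.
Joint ranges: [-2.71, 2.71], [-0.32, 2.16], [-1.57, 1.52], [0, 2.45], [-1.46, 4.6], [0, 2.02], [-2.83, 2.83]. Speed limits (rad/s): [1.89, 1.89, 2.57, 2.57, 3.01, 3.01, 3.01].

## Interface

Orientations are given as [roll, pitch, yaw] about the fixed x, y, z axes, in that order (R = Rz(yaw) Ry(pitch) Rx(roll)).
In Python, from rig import r, viewer, spotter gives the robot as it stands. The module is installed in compiled form; this text tells all that it offers.
- The arm moves only by the tool jog_arm, never from a script. Its argument "increments" is a list that holds one entry, the list of rows, each a list of 7 numbers: the turn, a rotation vector about the tool's x, y, z in degrees, then the shift along the tool's x, y, z in m, then the closure, from 0 (fully open) to 1 (shut). A call has 1 to 8 rows; each row shifts and turns the commanded pose from where the row before left it, along the tool's axes as they then stand; what a row does not reach is not made up. A row lasts 1/12 s, in which the tool goes at most 41.7 mm and 7.16 degrees, less where a joint would pass 70% of its speed; a pose out of reach is approached as far as the arm can. A call with a gripper value outside its range is refused whole. The fingers move at their own pace and stop on an object; "squeeze" is the grip in N (left out, the last holds). Time passes only in rows, so rows that do not move let the fingers close. It gives the time, the measured TCP pose, the force, the opening and the grip force at its end, in the units of the state.
- r.get_state(): the state, without advancing time (a new reading comes with each control period).
- viewer.grab_frame(name): name is "side" or "top"; returns the picture (480x640x3 uint8, red, green, blue); there is no depth.
- viewer.camera_params(name): a dict with "intrinsics" (3x3 intrinsics, pixels), "rvec" (rotation vector, rad) and "tvec" (3), from world to camera coordinates, as OpenCV has them. Camera axes: x right, y down, z forward; pixel columns grow to the right and rows downward; lengths in m; the calibration is good to about 2 mm. A picture is of the moment at which its call begins. camera_params takes no time and is no camera call.
- r.close_job(): hands the job in; it is judged then, once.
Trained networks look in the newest picture that a camera, given by its name, has taken for a name from the list of things; names that differ only in an ending like _2 or _b are one class to them, and where a whole thing is asked for, a point or a joint stands for the part that bears it (a point fixed in the world has none). Each returns a list of dicts, best first, with "score" (0 to 1); they miss things now and then, are a little off and sometimes report something else, mostly with a low value. They report only what shows in the picture. A call takes as long as a camera call.
- spotter.masks_of(camera, target): "mask" (480x640 bool, what is visible of it) and "extent" ([left, top, width, height] in pixels, round what is visible of it).
The state is a dict: "clock": time; "joint_positions": joint angles; "joint_velocities": joint speeds; "joint_efforts": joint torques, N m; "position": TCP position; "ee_rot": TCP orientation; "contact_force": force on the tool from outside, world axes, zero at the start; "moment": the same for the moment, N m; "opening": opening from 0.0 (shut) to 1.0 (fully open); "finger_force": force on a finger pad.
Only numpy, scipy, OpenCV 4.12 (cv2) and the standard library are available. Lean on these libraries where they do the work, as an engineer would, in place of code of your own. Each camera call takes 0.05 s, during which the arm holds its last target. There are 200 camera calls.

## Task

The small gift box has set long enough in the ratchet clamp: open the clamp so that the box is free. Press the orange release pad on the sliding jaw down and, keeping it pressed, push the jaw back along its bar, away from the box, until it rests against the red stop collar; then let go. Use only the fingertips, and leave the box lying where it is and the things around undisturbed.

Things in the scene. Friction and masses are not known exactly. Their poses are not given: they have to be found in the camera images.
- clamp: Clamp bed, fixed to the counter: dark wooden board 272 x 84 x 12 mm with an upright dark steel fence (to 48 mm height) across its near end and an 18 mm wide steel bar with ratchet teeth along its middle. Origin at the centre of its underside, on the counter; its x axis runs along the bar in the direction in which the jaw opens (roughly away from the robot), y across the bar, z up.
- jaw (a joint): Position of the blue sliding jaw along the bar, m; grows as the jaw opens (clamp's +x), starts between 0 and 0.0045. With the release up, the ratchet stops the jaw within 5 mm in the opening direction (it can always click the closing way). Sliding friction is about 2 N.
- release (a joint): How far the orange release pad is pressed down, m: 0 up, 0.010 fully down (hard stop). Sprung: about 1.5 N to start, 5 N fully down; it comes up by itself when let go. The pawl is clear of the teeth when the pad is 0.005 or more down. At the end of the job the pawl may come to rest on top of a tooth, and then the pad stays partly down.
- release_top (a point): Centre of the top of the orange release pad, which rides on the jaw and moves with it. The pad is flat, 40 mm along the bar and 28 mm across, its top 52 mm above the counter when up, and goes straight down. On the closing side of it, 24.5 mm from its centre, stands the jaw plate (blue, 72 mm wide, its top 2 mm below the pad's); on the opening side, 24.5 mm from its centre, the push wall.
- jaw_wall (a point): Point on the middle of the upright blue push wall of the jaw, on its face toward the release pad, 70 mm above the counter. The wall is 52 mm wide, 12 mm thick and reaches to 82 mm above the counter, 30 mm above the raised pad; pushing it moves the jaw. The point's axes are those of the clamp.
- jaw_rear (a point): Middle of the rear end of the jaw, 21 mm above the counter: the faces either side of the bar at this station meet the stop collar. The jaw carriage is 104 mm long from its clamping face to here. Axes as the clamp's.
- stop_collar: Red stop collar fixed across the bar, 54 mm wide, 14 mm thick along the bar, top 35 mm above the counter, black thumb screw at one side. Origin at counter height under the middle of its front face, the face that the jaw's rear end meets; x along the bar in the opening direction.
- gift_box: Small printed cardboard box, 62 mm along the bar, 110 mm across it, 34 mm high, lying loose on the bed between fence and jaw (2 to 7 mm from the jaw). Origin at the centre of its underside.
- ribbon_spool: Bystander: spool of green ribbon, 69 mm diameter, 20 mm high, lying flat. Origin at the centre of its underside.
- tape_roll: Bystander: roll of tape, 52 mm diameter, 18 mm high, lying flat. Origin at the centre of its underside.
- scissors: Bystander: pair of scissors with black handles, 56 x 146 x 9 mm, lying flat. Origin at the centre of its underside.

How it is judged:
By the outcome, as a careful person would: the job done as asked, in the order asked, and still so for the second after the job is handed in, with the robot touching nothing.
It also fails if it takes over 40 s, if anything falls off the work surface, if the arm or the gripper's body presses on something with over 40 N, if the wrist force passes 120 N, or if a joint passes its speed limit or range.

## Working session

There is one attempt and no reset: what is moved stays moved. The work goes in short steps, Python scripts to look and compute and a tool call to move; the robot and the scene stay as the last step left them, time stands still between calls to the robot, and variables do not carry over. Pictures are saved under pics/ and viewed, at most 10 in all, crops included, and the job is handed in when it is done.

Besides the shell and the picture viewer there is one more tool, called after "Request:" as name([rows], argument=value, ...), one row to a line, values as JSON. jog_arm: Moves the arm, as the interface text tells. Its arguments: {"type":"object","properties":{"increments":{"type":"array"},"squeeze":{"type":"number"}},"required":["increments"]}

```bash
mkdir -p pics; cat > h.py <<'E'
import numpy as np,cv2
from rig import r,viewer,spotter
def cam(n):
    p=viewer.camera_params(n);return np.array(p["intrinsics"],float),cv2.Rodrigues(np.array(p["rvec"],float))[0],np.array(p["tvec"],float).ravel()
def onz(n,uv,z):
    K,R,t=cam(n);d=R.T@np.linalg.inv(K)@np.array([uv[0],uv[1],1.]);c=-R.T@t
    return c+d*(z-c[2])/d[2]
def proj(n,P):
    K,R,t=cam(n);q=K@(R@np.array(P,float)+t);return q[:2]/q[2]
def save(n,f):
    im=viewer.grab_frame(n);cv2.imwrite(f,im[:,:,::-1]);return im
E
python3 - <<'E'
from h import *
s=r.get_state();print({k:np.round(v,3).tolist() for k,v in s.items()})
for n in("side","top"):
    save(n,f"pics/{n}0.png");K,R,t=cam(n);print(n,-R.T@t,R[2])
    for o in("release_top","release","stop_collar","gift_box","clamp"):
        for m in spotter.masks_of(n,o)[:2]:
            ys,xs=np.nonzero(m["mask"]);print(o,round(m["score"],2),m["extent"],xs.mean(),ys.mean(),len(xs))
E
```

```text
{'clock': 0.0, 'joint_positions': [1.29, 0.707, -0.028, 1.485, 0.022, 0.951, -0.076], 'joint_velocities': [0.0, 0.0, -0.0, -0.0, -0.0, -0.001, -0.001], 'joint_efforts': [-0.001, -88.323, 1.234, -23.617, 0.017, 0.007, -0.0], 'position': [0.136, -0.558, 0.231], 'ee_rot': [-3.141, 0.0, 0.239], 'contact_force': [-0.216, -0.008, -0.421], 'moment': [-0.0, -0.007, 0.023], 'finger_force': 0.0, 'opening': 1.003}
side [0.27433466 0.44880216 0.39422974] [ 0.32304227 -0.86761469 -0.37800587]
release_top 0.68 [311.7, 251.9, 24.1, 16.8] 322.57894736842104 259.51973684210526 304
release 0.56 [310.6, 250.3, 25.6, 20.6] 323.18466898954705 259.69337979094075 287
gift_box 0.86 [330.1, 253.7, 66.7, 56.4] 358.91640378548897 278.9490010515247 1902
clamp 0.73 [232.4, 233.2, 168.5, 78.7] 320.78892649903287 273.53022243713735 4136
top [ 0.32160177 -0.27580693  1.06268484] [ 0.2109641  -0.00672223 -0.9774707 ]
release_top 0.69 [299.2, 227.7, 10.9, 17.8] 305.2775119617225 235.3062200956938 209
stop_collar 0.74 [299.6, 225.8, 11.6, 19.8] 305.29473684210524 235.27894736842106 190
stop_collar 0.62 [294.6, 184.5, 28.7, 7.2] 309.4973544973545 186.7195767195767 189
gift_box 0.81 [282.8, 253.8, 47.4, 32.1] 303.8943820224719 267.31610486891384 1335
gift_box 0.42 [298.9, 227.4, 12.1, 17.8] 305.0055248618784 235.646408839779 181
clamp 0.85 [283.0, 174.5, 46.6, 114.6] 307.52866242038215 222.7554847841472 2826
```

View pics/top0.png

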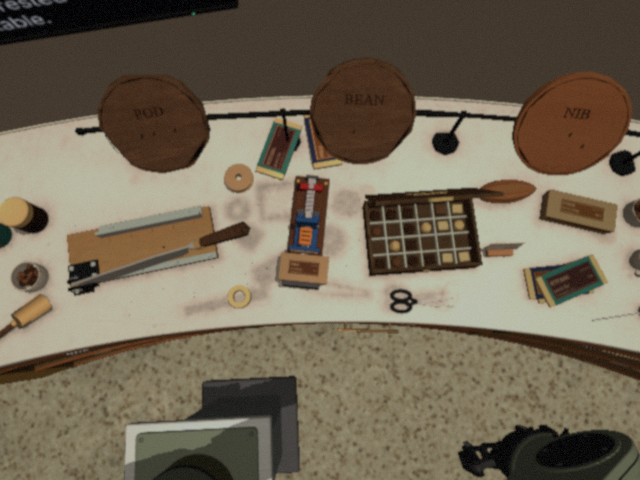

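View pics/side0.png

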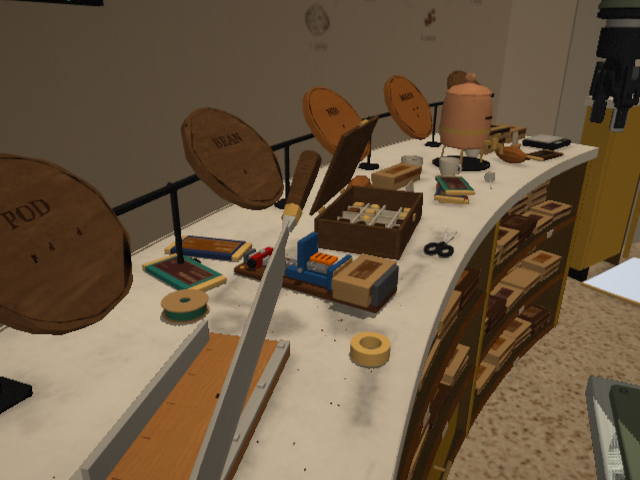

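The top view shows the clamp running from about (303,285) to (312,178), with the pad near (306,236), the wall near (308,220) and the collar near (312,184). The side view has the pad near (323,259) and the blue wall near (307,245). Next I measure these more closely.

```bash
python3 - <<'E'
from h import *
t=cv2.imread("pics/top0.png")[165:300,250:370];s=cv2.imread("pics/side0.png")[215:320,220:410]
a=cv2.resize(t,None,fx=4.4,fy=4.4,interpolation=cv2.INTER_CUBIC);cv2.imwrite("pics/tc.png",a)
cv2.imwrite("pics/sc.png",cv2.resize(s,None,fx=4.2,fy=4.2,interpolation=cv2.INTER_CUBIC))
print("pad top",onz("top",(305.8,235.3),.052),"side",onz("side",(323,259.2),.052))
# orange / red colours
for n,f in(("top","pics/top0.png"),("side","pics/side0.png")):
    im=cv2.imread(f);hsv=cv2.cvtColor(im,cv2.COLOR_BGR2HSV)
    for nm,lo,hi in(("orange",(8,170,150),(18,255,255)),("blue",(100,120,40),(125,255,255)),("red",(172,140,90),(180,255,255)),("red0",(0,170,90),(4,255,255))):
        m=cv2.inRange(hsv,lo,hi);x0,y0,x1,y1=(280,170,335,290) if n=="top" else(230,215,350,300)
        k=np.zeros_like(m);k[y0:y1,x0:x1]=m[y0:y1,x0:x1];ys,xs=np.nonzero(k)
        if len(xs):print(n,nm,len(xs),xs.mean(),ys.mean(),xs.min(),xs.max(),ys.min(),ys.max(),cv2.minAreaRect(np.c_[xs,ys].astype(np.float32)))
E
```

```text
pad top [ 0.54502688 -0.25675852  0.052     ] side [ 0.54019303 -0.24496578  0.052     ]
top orange 123 305.0406504065041 235.47967479674796 300 311 228 243 ((305.5, 235.5), (15.0, 11.0), 90.0)
top blue 370 306.1216216216216 231.90540540540542 289 318 214 251 ((305.2417297363281, 232.16293334960938), (29.257658004760742, 34.8485107421875), 5.90614128112793)
top red 1 319.0 190.0 319 319 190 190 ((319.0, 190.0), (0.0, 0.0), 0.0)
top red0 92 311.07608695652175 186.41304347826087 300 322 183 190 ((311.005859375, 186.42352294921875), (22.318683624267578, 6.059023857116699), 4.39870548248291)
side orange 149 323.28859060402687 257.79194630872485 310 337 252 263 ((323.3819580078125, 257.5016174316406), (26.28226089477539, 8.130895614624023), 13.240520477294922)
side blue 1133 310.64430714916153 262.8296557811121 230 349 232 289 ((291.0184631347656, 250.69973754882812), (114.36361694335938, 50.72665786743164), 17.553544998168945)
side red0 79 261.126582278481 253.34177215189874 250 272 247 259 ((261.34393310546875, 253.1305389404297), (4.549095153808594, 23.623374938964844), 61.38954162597656)
```

View pics/tc.png

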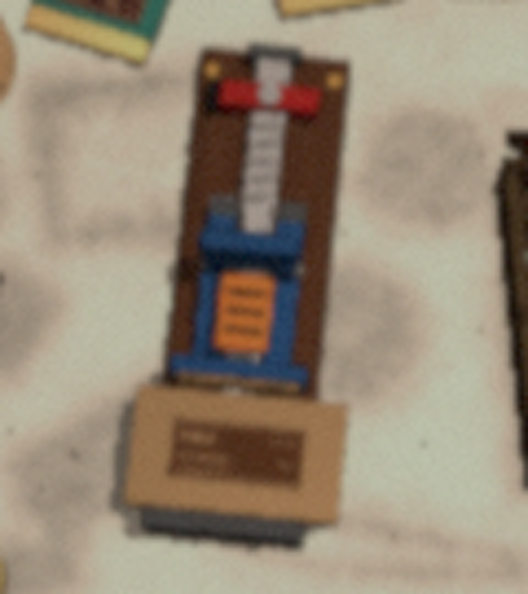

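View pics/sc.png

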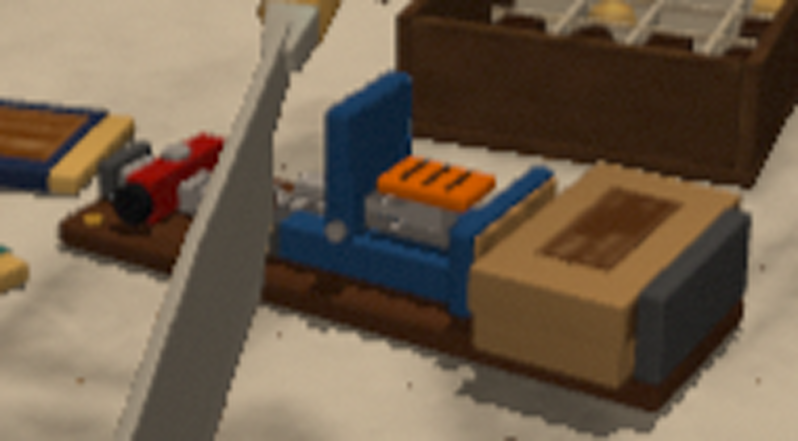

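The top crop shows the board corners, pad, wall and collar clearly. The side crop shows the pad, wall and plate edges, with the guillotine blade hiding part of the bar. I'll fit a model to those corners in both views.

```bash
cat > fit.py <<'E'
from h import *
from scipy.optimize import least_squares
# (cam, U,V crop, x offset base, xoff, y, z) base: b board, p pad, c collar
T=[("b",203,48,.136,.042,.012),("b",349,63,.136,-.042,.012),
("p",219,270,.020,.014,.052),("p",275,273,.020,-.014,.052),("p",268,354,-.020,-.014,.052),("p",214,348,-.020,.014,.052),
("p",205,213,.0365,.026,.082),("p",304,224,.0365,-.026,.082),
("c",218,107,0,.027,.0135),("c",319,116,0,-.027,.0135),("c",221,80,.014,.027,.035),("c",322,88,.014,-.027,.035)]
S=[("p",377,193,.020,.014,.052),("p",495,182,-.020,-.014,.052),("p",465,205,-.020,.014,.052),
("p",411,78,.0245,-.026,.082),("p",347,108,.0245,.026,.082),("p",453,222,-.0245,.036,.050),("b",62,230,.136,.042,.012)]
L=[("top",(u+.5)/4.4-.5+250,(v+.5)/4.4-.5+165,*k) for b,u,v,*k in [(0,0,0)] for k in []]
def world(q,b,x,y,z):
    X=x+{"b":0,"p":q[3],"c":q[4]}[b];c,s=np.cos(q[2]),np.sin(q[2])
    return [q[0]+c*X-s*y,q[1]+s*X+c*y,z]
def res(q,sel="ts"):
    o=[]
    for n,l,f,ox,oy in(("top",T,4.4,250,165),("side",S,4.2,220,215)):
        if n[0] in sel:
            for b,u,v,x,y,z in l:o+=list(proj(n,world(q,b,x,y,z))-[(u+.5)/f-.5+ox,(v+.5)/f-.5+oy])
    return np.array(o)
if __name__=="__main__":
  for sel in("ts","t"):
    a=least_squares(res,[.56,-.26,-.1,0,.11],loss="soft_l1",kwargs=dict(sel=sel));q=a.x
    print(sel,q.round(4),np.degrees(q[2]));print(res(q,sel).reshape(-1,2).round(1).tolist())
    print("pad",world(q,"p",0,0,.052),"wall",world(q,"p",.0245,0,.07))
    print("stroke to collar: rear",q[4]-q[3])
E
python3 fit.py
```

```text
ts [ 0.5618 -0.2587 -0.1401 -0.0176  0.1019] -8.02928435449391
[[-0.8, 1.0], [0.3, 0.4], [0.9, 0.6], [0.4, 1.0], [0.3, -0.4], [0.4, -0.1], [-1.0, 2.8], [-0.4, 2.3], [0.5, 1.2], [-0.3, 1.0], [0.0, -1.1], [-0.4, -1.0], [-1.2, -3.9], [0.5, -2.4], [-0.5, -1.6], [0.6, -2.0], [-0.4, 1.2], [-1.9, 1.4], [-1.0, -1.9]]
pad [np.float64(0.5443287432042692), np.float64(-0.2562099983379423), 0.052] wall [np.float64(0.5685885649722957), np.float64(-0.2596321391567253), 0.07]
stroke to collar: rear 0.11949346919944162
t [ 0.5637 -0.2584 -0.1481 -0.0173  0.1   ] -8.488169236867053
[[-0.5, 0.1], [0.5, -0.1], [0.8, -0.4], [0.2, 0.1], [0.0, -1.3], [0.1, -1.1], [-1.1, 1.8], [-0.5, 1.5], [0.6, 1.1], [-0.2, 1.1], [0.2, -1.2], [-0.3, -0.9]]
pad [np.float64(0.5465565421075733), np.float64(-0.2558193979577502), 0.052] wall [np.float64(0.570788177996607), np.float64(-0.2594357251195673), 0.07]
stroke to collar: rear 0.1173070577336468
```

```bash
python3 - <<'E'
from h import *
def tri(a,b):
    P=[np.c_[K@R,K@t] for K,R,t in map(cam,("top","side"))]
    X=cv2.triangulatePoints(P[0],P[1],np.array(a,float),np.array(b,float));return (X[:3]/X[3]).ravel().round(3)
print("handle",tri((247,229),(311,158)),"handle base",tri((203,241),(292,215)))
print("lid right-top/brush",tri((364,198),(318,212)),tri((480,187),(375,120)))
for z in(.1,.15,.2):print(onz("top",(247,229),z).round(3),proj("side",onz("top",(247,229),z)).round())
print("disc",tri((363,163),(250,208)))
E
```

```text
handle [ 0.522 -0.151  0.24 ] handle base [ 0.51  -0.059  0.194]
lid right-top/brush [ 0.614 -0.395  0.075] [ 0.574 -0.605  0.22 ]
[ 0.555 -0.13   0.1  ] [283. 258.]
[ 0.543 -0.138  0.15 ] [293. 224.]
[ 0.531 -0.145  0.2  ] [303. 188.]
disc [ 0.732 -0.39   0.062]
```

Request:
jog_arm([
  [[0,0,5.5,0.03,0,0,1],[0,0,5.5,0.03,0,0,1],[0,0,5.5,0.03,0,0,1],[0,0,5.4,0.03,0,0,1]],
], squeeze=60)

```text
clock: 0.93
position: [0.2563, -0.5468, 0.2315]
ee_rot: [-3.141, -0.0, -0.148]
contact_force: [0.6, 0.8, 0.9]
opening: 0.454
finger_force: 0.0
```

Request:
jog_arm([
  [[0,0,0,0.02,-0.0276,0,1],[0,0,0,0.02,-0.0276,0,1],[0,0,0,0.02,-0.0276,0,1],[0,0,0,0.02,-0.0276,0,1],[0,0,0,0.02,-0.0276,0,1],[0,0,0,0.02,-0.0276,0,1]],
])

```text
clock: 1.43
position: [0.3982, -0.3993, 0.2314]
ee_rot: [-3.142, -0.0, -0.143]
contact_force: [0.1, -1.1, -0.3]
opening: -0.003
finger_force: 0.0
```

Request:
jog_arm([
  [[0,0,0,0.02,-0.0276,0,1],[0,0,0,0.02,-0.0276,0,1],[0,0,0,0.02,-0.0276,0,1],[0,0,0,0.02,-0.0276,0,1],[0,0,0,0.02,-0.0276,0,1],[0,0,0,0.02,-0.0276,0,1],[0,0,0,0,0,0,1]],
])

```text
clock: 2.02
position: [0.5439, -0.2477, 0.2308]
ee_rot: [-3.138, -0.001, -0.136]
contact_force: [-0.4, 1.0, -0.7]
opening: 0.001
finger_force: 0.0
```

Request:
jog_arm([
  [[0,0,0,0,0.004,0.03,1],[0,0,0,0,0.004,0.03,1],[0,0,0,0,0,0.03,1],[0,0,0,0,0,0.03,1],[0,0,0,0,0,0.01,1],[0,0,0,0,0,0,1]],
])

```text
clock: 2.52
position: [0.5377, -0.2614, 0.0995]
ee_rot: [-3.141, 0.003, -0.143]
contact_force: [-0.3, 0.8, 0.7]
opening: 0.002
finger_force: 0.0
```

```bash
python3 - <<'E'
from h import *
s=r.get_state();print({k:np.round(s[k],3).tolist() for k in("position","ee_rot","contact_force","clock")})
p=s["position"]
a=save("top","pics/t1.png")[150:300,230:390];b=save("side","pics/s1.png")[100:310,215:405]
a=cv2.resize(a[:,:,::-1],None,fx=2.5,fy=3.5*2.5/3.5,interpolation=2);b=cv2.resize(b[:,:,::-1],None,fx=2.8,fy=2.8,interpolation=2)
o=np.zeros((max(len(a),len(b)),800,3),np.uint8)
b=b[:,:532];o[:len(b),:b.shape[1]]=b;c=a[:,100:100+800-b.shape[1]];o[:len(c),b.shape[1]:b.shape[1]+c.shape[1]]=c
cv2.imwrite("pics/c1.png",o);print(proj("side",p),proj("top",p),o.shape)
E
```

```text
{'position': [0.538, -0.261, 0.1], 'ee_rot': [-3.141, 0.003, -0.143], 'contact_force': [-0.262, 0.76, 0.746], 'clock': 2.517}
[328.40674623 228.45223477] [307.45263567 233.80829968] (588, 800, 3)
```

View pics/c1.png

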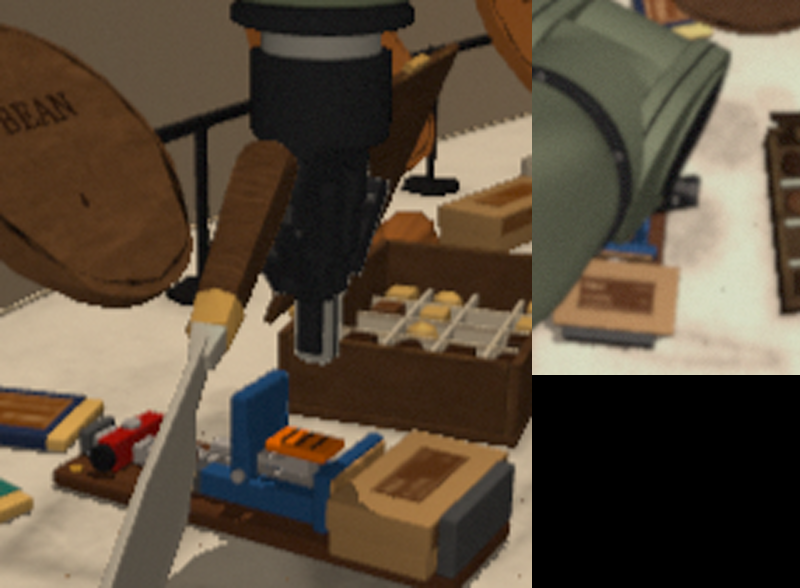

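The side crop shows the shut fingertips at (316,358), above and slightly to the closing side of the pad at (303,442). The handle is in front of the gripper and clear of it. I'll correct and descend.

Request:
jog_arm([
  [[0,0,0,0.004,-0.008,0,1],[0,0,0,0,0,0.015,1],[0,0,0,0,0,0.015,1],[0,0,0,0,0,0.007,1],[0,0,0,0,0,0,1]],
])

```text
clock: 3.03
position: [0.5438, -0.2539, 0.0641]
ee_rot: [-3.141, 0.0, -0.143]
contact_force: [0.1, 0.3, 0.1]
opening: 0.003
finger_force: 0.0
```

Request:
jog_arm([
  [[0,0,0,0,0,0.004,1],[0,0,0,0,0,0.004,1],[0,0,0,0,0,0.004,1],[0,0,0,0,0,0,1]],
])

```text
clock: 3.37
position: [0.5436, -0.2544, 0.052]
ee_rot: [-3.141, 0.0, -0.143]
contact_force: [0.0, 0.1, 0.9]
opening: 0.002
finger_force: 0.6
```

Contact is as expected at z = 0.052. Next I press down about 8.5 mm.

Request:
jog_arm([
  [[0,0,0,0,0,0.003,1],[0,0,0,0,0,0.003,1],[0,0,0,0,0,0.0025,1],[0,0,0,0,0,0,1],[0,0,0,0,0,0,1]],
])

```text
clock: 3.78
position: [0.5438, -0.2545, 0.0439]
ee_rot: [-3.142, -0.0, -0.143]
contact_force: [0.6, 0.2, 3.8]
opening: 0.003
finger_force: 2.0
```

Request:
jog_arm([
  [[0,0,0,0.004,0,0.0005,1],[0,0,0,0.004,0,0,1],[0,0,0,0.004,0,0,1],[0,0,0,0.004,0,0,1],[0,0,0,0.003,0,0,1],[0,0,0,0,0,0,1]],
])

```text
clock: 4.28
position: [0.5633, -0.2574, 0.0433]
ee_rot: [3.141, -0.001, -0.143]
contact_force: [2.8, -2.3, 3.7]
opening: -0.001
finger_force: 2.1
```

Request:
jog_arm([
  [[0,0,0,0.003,0,0,1],[0,0,0,0.003,0,0,1],[0,0,0,0.003,0,0,1],[0,0,0,0.003,0,0,1],[0,0,0,0.003,0,0,1],[0,0,0,0,0,0,1]],
])

```text
clock: 4.78
position: [0.578, -0.2594, 0.0433]
ee_rot: [3.141, -0.001, -0.143]
contact_force: [1.8, -2.2, 4.5]
opening: -0.001
finger_force: 2.1
```

```bash
python3 - <<'E'
from h import *
s=r.get_state();print({k:np.round(s[k],3).tolist() for k in("position","contact_force","moment","clock")})
b=save("side","pics/s2.png")[130:310,215:405]
cv2.imwrite("pics/c2.png",cv2.resize(b[:,:,::-1],None,fx=3.3,fy=3.3,interpolation=2))
E
```

```text
{'position': [0.578, -0.259, 0.043], 'contact_force': [1.775, -2.246, 4.459], 'moment': [-0.573, -0.373, -0.021], 'clock': 4.783}
```

View pics/c2.png

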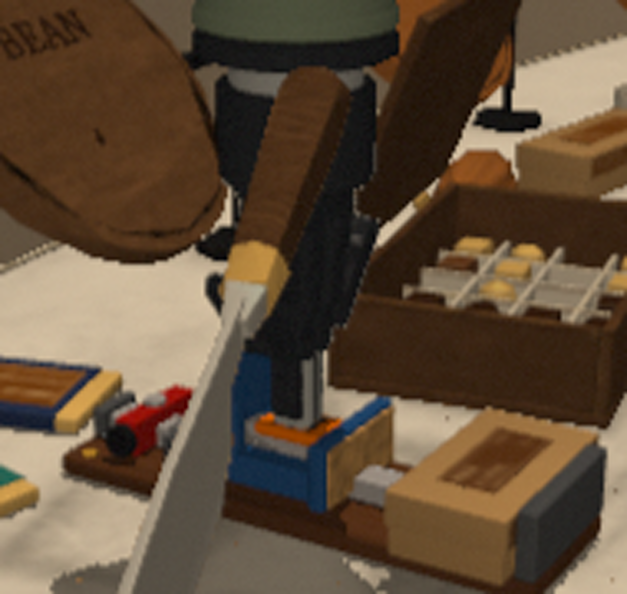

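The side crop shows the jaw following the fingertips, with the box (485,490) now clear of the plate and still in place. The pad is down and the handle hasn't moved. I'll keep pushing.

Request:
jog_arm([
  [[0,0,0,0.003,0,0,1],[0,0,0,0.003,0,0,1],[0,0,0,0.003,0,0,1],[0,0,0,0.003,0,0,1],[0,0,0,0.003,0,0,1],[0,0,0,0.003,0,0,1]],
])

```text
clock: 5.33
position: [0.5953, -0.2619, 0.0433]
ee_rot: [-3.141, 0.0, -0.143]
contact_force: [-2.9, -0.3, 5.4]
opening: -0.001
finger_force: 2.2
```

Request:
jog_arm([
  [[0,0,0,0.002,0,0,1],[0,0,0,0.002,0,0,1],[0,0,0,0.002,0,0,1]],
])

```text
clock: 5.58
position: [0.6011, -0.2625, 0.0432]
ee_rot: [-3.141, 0.0, -0.143]
contact_force: [-3.4, 0.5, 4.9]
opening: -0.003
finger_force: 2.2
```

Request:
jog_arm([
  [[0,0,0,0.0015,0,0,1],[0,0,0,0.0015,0,0,1]],
])

```text
clock: 5.75
position: [0.6041, -0.263, 0.0433]
ee_rot: [-3.141, 0.0, -0.143]
contact_force: [-3.0, 1.6, 3.9]
opening: -0.001
finger_force: 2.1
```

Request:
jog_arm([
  [[0,0,0,0.0015,0,0,1],[0,0,0,0.0015,0,0,1]],
])

```text
clock: 5.92
position: [0.607, -0.2636, 0.0433]
ee_rot: [-3.141, 0.0, -0.143]
contact_force: [-2.2, 0.5, 5.0]
opening: -0.003
finger_force: 2.1
```

Request:
jog_arm([
  [[0,0,0,0.001,0,0,1],[0,0,0,0.001,0,0,1]],
])

```text
clock: 6.08
position: [0.6073, -0.2637, 0.0432]
ee_rot: [-3.141, 0.004, -0.144]
contact_force: [-23.6, 5.9, 19.9]
opening: -0.001
finger_force: 14.5
```

Force has jumped to 24 N, so the jaw is against the collar. I'll ease the push, then lift straight up.

Request:
jog_arm([
  [[0,0,0,-0.001,0,0,1],[0,0,0,0,0,0,1]],
])

```text
clock: 6.25
position: [0.6073, -0.2636, 0.0433]
ee_rot: [-3.141, 0.002, -0.144]
contact_force: [-8.0, 1.6, 7.6]
opening: 0.003
finger_force: 6.2
```

Request:
jog_arm([
  [[0,0,0,0,0,-0.003,1],[0,0,0,0,0,-0.003,1],[0,0,0,0,0,-0.004,1],[0,0,0,-0.001,0,-0.005,1],[0,0,0,-0.002,0,-0.015,1],[0,0,0,-0.002,0,-0.02,1],[0,0,0,0,0,-0.03,1],[0,0,0,0,0,-0.03,1]],
])

```text
clock: 6.92
position: [0.6029, -0.263, 0.1555]
ee_rot: [3.142, -0.001, -0.143]
contact_force: [0.2, 0.2, 0.8]
opening: -0.0
finger_force: 0.0
```

Request:
jog_arm([
  [[0,0,0,0,0,-0.03,1],[0,0,0,0,0,-0.03,1],[0,0,0,0,0.02,-0.02,1],[0,0,0,-0.02,0.03,0,1],[0,0,0,-0.02,0.03,0,1],[0,0,0,-0.02,0.03,0,1],[0,0,0,-0.02,0.03,0,1],[0,0,0,-0.02,0.03,0,1]],
])

```text
clock: 7.58
position: [0.4786, -0.4181, 0.2348]
ee_rot: [3.141, -0.002, -0.143]
contact_force: [-0.2, -0.5, 1.1]
opening: 0.003
finger_force: 0.0
```

Request:
jog_arm([
  [[0,0,0,-0.02,0.03,0,1],[0,0,0,-0.02,0.03,0,1],[0,0,0,-0.02,0.03,0,1],[0,0,0,0,0,0,1],[0,0,0,0,0,0,1]],
])

```text
clock: 8.0
position: [0.406, -0.499, 0.2344]
ee_rot: [3.14, -0.001, -0.147]
contact_force: [0.1, 0.7, 0.6]
opening: -0.003
finger_force: 0.0
```

```bash
python3 - <<'E'
from h import *
s=r.get_state();print({k:np.round(s[k],3).tolist() for k in("position","contact_force","clock")})
b=save("side","pics/s3.png")[215:310,225:385];a=save("top","pics/t3.png")[165:300,250:370]
b=cv2.resize(b[:,:,::-1],None,fx=2.8,fy=2.8,interpolation=2);a=cv2.resize(a[:,:,::-1],None,fx=2.8,fy=2.8,interpolation=2)
o=np.zeros((len(a),a.shape[1]+b.shape[1],3),np.uint8);o[:len(b),:b.shape[1]]=b;o[:,b.shape[1]:]=a;cv2.imwrite("pics/c3.png",o)
E
```

```text
{'position': [0.406, -0.499, 0.234], 'contact_force': [0.093, 0.73, 0.607], 'clock': 8.0}
```

View pics/c3.png

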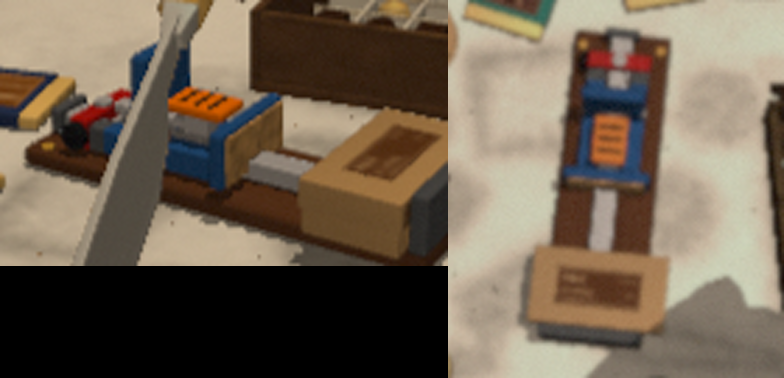

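The final crops show the jaw's rear end against the red collar at (617,70), the pad up and the box in its place. The arm is clear, so I hand in.

```bash
python3 -c "
from rig import r
print(r.close_job())"
```

```text
the job is handed in; nothing more can be done
None
```

The clamp is open: with the pad held down, the jaw was pushed about 50 mm until it met the red stop collar, then let go; the final pictures show the box where it lay, and the job is handed in (about 8 s).

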